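# Set up a laser spatial filter and beam expander on an optical rail

## Task

Set up the beam expander on the optical rail: seat all four carriers fully down on the rail, square across the beam, in beam order small lens, pinhole plate, large lens and viewing screen. The small lens goes 50 mm from the laser nozzle, the pinhole 60 mm beyond the small lens, the large lens 80 mm beyond the pinhole and the screen 60 mm beyond the large lens (distances along the rail from carrier centre to carrier centre, each good to a centimetre). Never tip a carrier over, let go of everything, and leave the loupe, the steel parts dish and the screwdriver where they are.

Things in the scene. Friction and masses are not known exactly. Their poses are not given: they have to be found in the camera images.
- rail: Fixed aluminium rail, 400 mm long, grey laser head at its -x end up to x = -0.080, 106 mm high; free beyond. Origin: centre of the underside; x along the beam, away from the laser. Foot 70 wide, 10 high; head 36 wide (y), top 34 mm up, rounded. A carrier lowered from above, channel over the head (2 mm play a side), is seated with its origin 20 mm above the table at y = 0.
- laser_port (a point): Centre of the front face of the laser's nozzle (18 mm across), 78 mm above the table, at (-0.080, 0, 0.078) in the rail's frame; same axes as the rail. The carrier's x from here is its distance from the nozzle.
- small_lens: Small lens carrier: black tube, 34 mm diameter, 30 long (x), small lens inside, on a post. On a grey saddle 34 (x) x 60 x 24 mm whose channel underneath, along x, is 40 wide, 14 deep. Origin: centre of the underside (the feet), z up, x along the beam axis, y across; same front and back. 0.16 kg. Tube centre 58 mm, top 75 mm above the origin; grasp the tube across y.
- pinhole: Pinhole carrier: black square plate 10 (x) x 46 x 46 mm, brass disc with a tiny hole, on a post. On a grey saddle 34 (x) x 60 x 24 mm whose channel underneath, along x, is 40 wide, 14 deep. Origin: centre of the underside (the feet), z up, x along the beam axis, y across; same front and back. 0.16 kg. Plate centre 58 mm, top 81 mm above the origin; grasp it across y.
- large_lens: Large lens carrier: black ring, 62 mm diameter, 18 long (x), large clear lens. On a grey saddle 34 (x) x 60 x 24 mm whose channel underneath, along x, is 40 wide, 14 deep. Origin: centre of the underside (the feet), z up, x along the beam axis, y across; same front and back. 0.16 kg. Ring centre 58 mm, top 89 mm above the origin; grasp the ring across y.
- screen: Viewing screen carrier: upright plate 8 (x) x 64 x 60 mm, white faces in a black frame. On a grey saddle 34 (x) x 60 x 24 mm whose channel underneath, along x, is 40 wide, 14 deep. Origin: centre of the underside (the feet), z up, x along the beam axis, y across; same front and back. 0.16 kg. Plate centre 58 mm, top 88 mm above the origin; grasp it across y.
- loupe: Black eyepiece loupe, 36 mm in diameter, 36 high; origin at the centre of its underside. Leave it alone.
- parts_dish: Round steel dish with small screws, 75 mm in diameter, 20 high; origin at the centre of its underside. Leave it alone.
- driver_c: Small precision screwdriver with a blue handle lying on the table, 162 mm long, 13 thick; origin at its underside near mid-length. Leave it alone.
Not all that is in view belongs to the job. What is shaped like the large_lens but green or pink is not meant.

How it is judged (in metres and radians):
At the end, for the whole second after the job is handed in: Small lens 50 mm from the nozzle, then pinhole +60, large lens +80, screen +60 mm, each within 12 mm; each within 4 mm of the rail's centre line, origin 17 to 22.5 mm above the table, within 0.12 rad of square and 0.06 of upright, released, at rest; bystanders moved under 25 mm (x of small_lens in the frame of laser_port between 0.038 and 0.062 m and y of small_lens in the frame of rail between -0.004 and 0.004 m and z of small_lens in the frame of rail between 0.017 and 0.0225 m and angle between the x axis of each of small_lens, pinhole, large_lens, screen and the x axis of rail, either way round below 0.12 rad and angle between each of small_lens, pinhole, large_lens, screen's own z axis and vertical below 0.06 rad and linear speed of each of small_lens, pinhole, large_lens, screen below 0.02 m/s and angular speed of each of small_lens, pinhole, large_lens, screen below 0.1 rad/s and contact force between each of small_lens, pinhole, large_lens, screen and the fingers below 0.1 N and horizontal distance between pinhole and small_lens between 0.048 and 0.072 m and x of pinhole in the frame of laser_port above 0.085 m and y of pinhole in the frame of rail between -0.004 and 0.004 m and z of pinhole in the frame of rail between 0.017 and 0.0225 m and horizontal distance between large_lens and pinhole between 0.068 and 0.092 m and x of large_lens in the frame of laser_port above 0.145 m and y of large_lens in the frame of rail between -0.004 and 0.004 m and z of large_lens in the frame of rail between 0.017 and 0.0225 m and horizontal distance between screen and large_lens between 0.048 and 0.072 m and x of screen in the frame of laser_port above 0.19 m and y of screen in the frame of rail between -0.004 and 0.004 m and z of screen in the frame of rail between 0.017 and 0.0225 m and distance of each of loupe, parts_dish, driver_c from where it was at the start of the episode below 0.025 m); the robot touches nothing.
It fails at once if a carrier is tipped over (angle between any of small_lens, pinhole, large_lens, screen's own z axis and vertical above 0.8 rad).
It fails at once if a bystander is knocked away (distance of any of loupe, parts_dish, driver_c from where it was at the start of the episode above 0.04 m).
It also fails if it takes over 106 s, if anything falls off the work surface, if the arm or the gripper's body presses on something with over 40 N, if the wrist force passes 120 N, or if a joint passes its speed limit or range.

## Robot

A 6-joint arm with a two-finger parallel gripper is mounted at the origin on a cart in front of the work surface, level with it; the furniture and walls round the work are solid. World frame = base frame: x ahead of the robot, y to its left, z up, the work surface at z = 0. Lengths are in m, angles in degrees, forces in N, time in s.
With the tool pointing down it reaches from about 0.3 to 0.75 m from the base axis. Payload 8.5 kg.
Tool frame: the origin (TCP) lies midway between the tips of the shut fingers; the grasp point (between the pads) lies 19 mm behind it; z points along the fingers, y is the line along which they close (so a half turn about z gives the same grasp; the last joint's range is limited). The gripper opens to 85 mm and grips with 20 to 120 N. Pads are 22 mm wide; open, the fingers measure 114 mm over their backs; the gripper's body (76 mm by 85 mm) begins 54 mm behind the grasp point. The pads swing forward as they close: fully open they stand 13 mm farther back than shut.
Start: joints at [-82.58, 21.807, 74.336, -0, 83.858, -12.336], TCP at [0.186, -0.518, 0.231] pointing down, gripper open.
Joint ranges: [-178.18, 178.18], [-50.72, 133.34], [12.68, 142.11], [-81.47, 261.47], [9.98, 163.14], [-165.26, 165.26]. Speed limits (degrees/s): [136.94, 136.94, 180, 180, 180, 180].

## Interface

Orientations are given as a 3x3 rotation matrix whose columns are the frame's x, y, z axes.
In Python, from rig import env, get_image, close_job gives the robot as it stands.
- The arm moves only by the tool step_arm, never from a script. Its argument "targets" is a list of rows, each a list of 2 entries, a list of its own where there are three numbers: the shift along the tool's x, y, z as a fraction of full scale, then the turn, a rotation vector about the tool's x, y, z as a fraction of full scale. In form: [[[x, y, z], [wx, wy, wz]], ...]. A call has 1 to 10 rows; each row is the pose to reach, as a shift and turn from the pose commanded when the call began, along the tool's axes at that moment; what a row does not reach only later rows make up. Full scale, the value 1, is 0.3 m for a shift and 45 degrees for a turn. A row lasts 1/12 s, in which the tool goes at most 41.7 mm and 7.16 degrees, less where a joint would pass 70% of its speed; a pose out of reach is approached as far as the arm can. A call with a number of a shift or a turn outside -1 to 1 is refused whole. A call with a gripper value outside its range is refused whole. "jaw" is the finger opening in mm, from 0 to 85.4, set as the call begins (left out, the last holds). The fingers move at their own pace and stop on an object; "grip_force" is the grip in N (left out, the last holds). Time passes only in rows, so rows that repeat a pose let the fingers close. It gives the time, the measured TCP pose, the force, the opening and the grip force at its end, in the units of the state.
- env.observe(): the state, without advancing time (a new reading comes with each control period).
- get_image(name): name is "scene" or "top"; returns a dict with "img" (420x560x3 uint8, red, green, blue), "z_map" (420x560 float32, m along the optical axis (not along the pixel's ray), 0 where there is no reading), "intrinsics" (3x3 intrinsics, pixels), "D" ([k1, k2, p1, p2, k3] as OpenCV has them; the pictures are not rectified), "rvec" (rotation vector, rad) and "tvec" (3), from world to camera coordinates, as OpenCV has them. Camera axes: x right, y down, z forward; pixel columns grow to the right and rows downward; lengths in m; the calibration is good to about 2 mm. A picture is of the moment at which its call begins.
- close_job(): hands the job in; it is judged then, once.
The state is a dict: "time_s": time; "q": joint angles; "qvel": joint speeds; "joint_efforts": joint torques, N m; "position": TCP position; "tool_rot": TCP orientation; "ft_force": force on the tool from outside, world axes, zero at the start; "wrist_torque": the same for the moment, N m; "grip_width": finger opening in m; "gripper_force": force on a finger pad.
Only numpy, scipy, OpenCV 4.12 (cv2) and the standard library are available. Lean on these libraries where they do the work, as an engineer would, in place of code of your own. Each camera call takes 0.05 s, during which the arm holds its last target. There are 200 camera calls.

## Working session

There is one attempt and no reset: what is moved stays moved. The work goes in short steps, Python scripts to look and compute and a tool call to move; the robot and the scene stay as the last step left them, time stands still between calls to the robot, and variables do not carry over. Pictures are saved under pics/ and viewed, at most 14 in all, crops included, and the job is handed in when it is done.

Besides the shell and the picture viewer there is one more tool, called after "Request:" as a command line: name --argument value ..., lists and objects as JSON in quotes. step_arm: Moves the arm, as the interface text tells. Its arguments: {"type":"object","properties":{"targets":{"type":"array","items":{"type":"array"}},"jaw":{"type":"number"},"grip_force":{"type":"number"}},"required":["targets"]}

```bash
ls; mkdir -p pics
cat > h.py <<'E'
import numpy as np, cv2
from rig import env, get_image, close_job
def cloud(d):
    z=d["z_map"];h,w=z.shape
    u,v=np.meshgrid(np.arange(w),np.arange(h))
    p=np.stack([u,v],-1).reshape(-1,1,2).astype(np.float64)
    n=cv2.undistortPoints(p,np.array(d["intrinsics"],float),np.array(d["D"],float)).reshape(h,w,2)
    c=np.dstack([n*z[...,None],z])
    R=cv2.Rodrigues(np.array(d["rvec"],float))[0]
    P=(c-np.array(d["tvec"],float).reshape(3))@R
    P[z==0]=np.nan
    return P
def save(name,d): cv2.imwrite(name,d["img"][...,::-1])
E
python3 - <<'E'
from h import *
for n in ("top","scene"):
    d=get_image(n); save(f"pics/{n}0.png",d); np.save(f"{n}0.npy",cloud(d)); 
    R=cv2.Rodrigues(np.array(d["rvec"],float))[0]; print(n,-R.T@np.array(d["tvec"]).ravel())
print(env.observe())
E
```

```text
pics
top [ 0.2737928  -0.04361015  1.32686251]
scene [0.4254962  0.95122105 1.10734832]
{'time_s': 0.1, 'q': array([-8.25804516e+01,  2.18382221e+01,  7.43798570e+01, -1.13850576e-03,
        8.38576940e+01, -1.23329891e+01]), 'qvel': array([ 0.12309812, -0.15400538, -0.2097383 ,  0.03507272,  0.04902582,
       -0.05502862]), 'joint_efforts': array([ 3.90977541e-03, -4.49220908e+01, -2.31653023e+01, -1.42330009e-04,
        3.67820874e-03,  7.24771240e-06]), 'position': array([ 0.18586042, -0.51736462,  0.23076654]), 'tool_rot': array([[ 9.41160351e-01,  3.37960289e-01, -1.90369653e-04],
       [ 3.37960241e-01, -9.41159478e-01,  1.30886682e-03],
       [ 2.63176807e-04, -1.29619093e-03, -9.99999125e-01]]), 'ft_force': array([ 0.40326405, -0.07002599,  0.01381127]), 'wrist_torque': array([-0.01601828, -0.00405206, -0.00869515]), 'gripper_force': 0.0, 'grip_width': 0.08517698777949236}
```

View pics/top0.png

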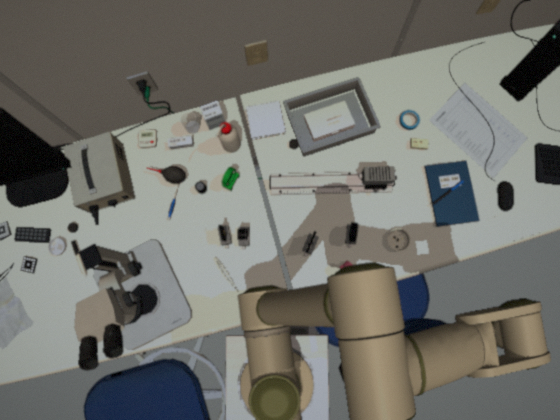

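View pics/scene0.png

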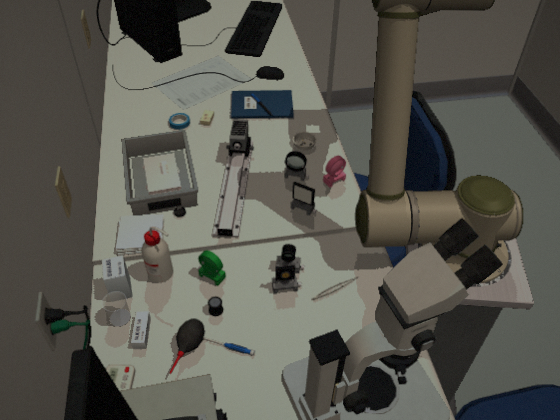

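The top view shows carriers at (224,232), (244,234), (310,243) and (352,233), the rail at (270–395,180) with the laser on the right, the loupe at (201,187), the driver at (172,205) and the dish at (397,240). The scene view shows the large lens at (296,160), the screen at (303,197), and the small lens and pinhole near (288,255–275).

Run:
```python
import cv2
a=cv2.imread("pics/top0.png")[165:285,190:420]
b=cv2.imread("pics/scene0.png")[130:310,200:360]
cv2.imwrite("pics/c1.png",cv2.resize(a,None,fx=3.4,fy=3.4,interpolation=cv2.INTER_CUBIC))
cv2.imwrite("pics/c2.png",cv2.resize(b,None,fx=3.3,fy=3.3,interpolation=cv2.INTER_CUBIC))
import numpy as np
for n,pts in (("top",[(224,232),(244,234),(310,243),(352,233),(397,240),(201,187),(172,205),(275,183),(370,175),(346,265)]),("scene",[(296,160),(303,197),(288,255),(287,275),(335,170)])):
    P=np.load(n+"0.npy")
    for u,v in pts: print(n,u,v,P[v,u].round(3))
```

```text
top 224 232 [0.468 0.16  0.06 ]
top 244 234 [0.458 0.095 0.078]
top 310 243 [ 0.428 -0.105  0.089]
top 352 233 [ 0.457 -0.233  0.087]
top 397 240 [ 0.445 -0.391  0.003]
top 201 187 [0.619 0.242 0.037]
top 172 205 [0.565 0.342 0.014]
top 275 183 [0.631 0.002 0.032]
top 370 175 [ 0.635 -0.294  0.101]
top 346 265 [ 0.361 -0.212  0.084]
scene 296 160 [ 0.462 -0.232  0.071]
scene 303 197 [ 0.435 -0.107  0.048]
scene 288 255 [0.461 0.107 0.056]
scene 287 275 [0.459 0.169 0.057]
scene 335 170 [ 0.348 -0.227  0.046]
```

View pics/c1.png

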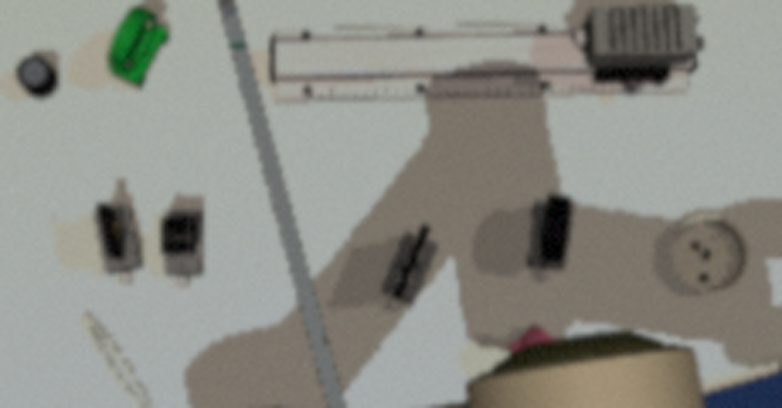

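View pics/c2.png

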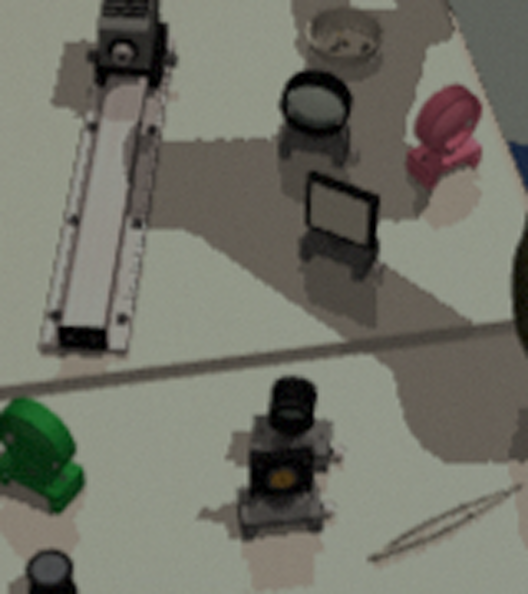

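The crops confirm the identities: small lens (tube) at y≈0.10, pinhole (brass disc) at y≈0.16, screen at (0.43,-0.105) turned about 30°, and large lens at (0.457,-0.233). The pink and green ones are decoys. Next I fit the poses.

```bash
cat > m.py <<'E'
from h import *
def rect(p):
    (c,s,a)=cv2.minAreaRect((p[:,:2]*1000).astype(np.float32)); return np.round(c,1),np.round(s,1),round(a,1)
def roi(P,c,r,z0,z1):
    q=P.reshape(-1,3); return q[(np.hypot(q[:,0]-c[0],q[:,1]-c[1])<r)&(q[:,2]>z0)&(q[:,2]<z1)]
if __name__=="__main__":
    C={"small":(.458,.098),"pin":(.462,.163),"screen":(.428,-.105),"large":(.457,-.233),"pink":(.35,-.22)}
    for n in("top","scene"):
        P=np.load(n+"0.npy")
        for k,c in C.items():
            for z0,z1 in ((.014,.030),(.045,.095)):
                p=roi(P,c,.042 if z1<.04 else .04,z0,z1)
                if len(p)>8: print(n,k,z0,len(p),rect(p),"med",(np.median(p,0)*1000).round(1),"max",(np.percentile(p,98,0)*1000).round(0))
        q=P.reshape(-1,3)
        for z0,z1 in((.031,.038),(.006,.014)):
            p=q[(q[:,2]>z0)&(q[:,2]<z1)&(abs(q[:,0]-.635)<.06)&(q[:,1]<.03)&(q[:,1]>-.262)]
            print("rail",n,z0,len(p),rect(p),(np.percentile(p,[1,99],0)*1000).round(1).tolist(),"zmed",np.median(p[:,2]))
            for y in(-.24,-.2,-.16,-.12,-.08,-.04,0):
                s=p[abs(p[:,1]-y)<.02]
                if len(s)>3: print("   ",y,len(s),(np.percentile(s[:,0],[0,3,97,100])*1000).round(1))
        p=q[(abs(q[:,0]-.635)<.08)&(q[:,2]>.06)&(q[:,2]<.12)&(q[:,1]<-.2)&(q[:,1]>-.4)]
        print("laser",n,rect(p),(np.percentile(p,[1,99],0)*1000).round(1).tolist())
E
python3 m.py
```

```text
top small 0.014 89 (array([455.9, 103.2]), array([32.7, 66.9]), 87.0) med [446.4 100.9  24.6] max [489. 120.  30.]
top small 0.045 116 (array([459.9, 103.5]), array([30.8, 33.4]), 88.6) med [458.6 101.9  72.8] max [476. 117.  78.]
top pin 0.014 121 (array([463. , 166.1]), array([62.5, 34.9]), 13.8) med [457.1 159.   24.6] max [493. 185.  29.]
top pin 0.045 71 (array([465.8, 165.5]), array([43.7, 12.2]), 13.3) med [464.5 164.8  80.2] max [486. 174.  85.]
top screen 0.014 134 (array([ 432.9, -107.8]), array([33.6, 63.2]), 66.8) med [ 435.3 -108.    23.7] max [464. -86.  29.]
top screen 0.045 67 (array([ 434.7, -108.6]), array([ 9.5, 62.4]), 66.0) med [ 434.2 -108.3   87. ] max [461. -94.  90.]
top large 0.014 79 (array([ 458.7, -232. ]), array([66.3, 32.7]), 19.7) med [ 457.2 -230.    23.2] max [ 492. -222.   30.]
top large 0.045 122 (array([ 464.6, -241. ]), array([18.8, 57.8]), 81.0) med [ 459.8 -239.3   83.8] max [ 491. -229.   91.]
top pink 0.014 9 (array([ 363.2, -204.6]), array([7. , 9.7]), 25.5) med [ 362.2 -204.2   25.7] max [ 368. -201.   27.]
top pink 0.045 35 (array([ 366. ,
[... 2491 characters left out ...]
 654.4 655.5]
    -0.12 108 [618.9 620.4 654.  655.5]
    -0.08 112 [619.4 621.1 653.  653.6]
    -0.04 121 [617.9 618.9 652.2 653.8]
    0 139 [617.2 618.2 651.8 654.2]
rail scene 0.006 725 (array([ 632.1, -119.2]), array([285.6, 112.7]), 89.6) [[596.6, -258.6, 6.2], [673.8, 20.0, 13.8]] zmed 0.010323706842064228
    -0.24 78 [595.9 605.  672.7 674.3]
    -0.2 97 [575.  603.8 673.5 687.9]
    -0.16 95 [603.1 603.8 672.3 672.9]
    -0.12 97 [576.3 602.5 672.6 686.8]
    -0.08 112 [594.  600.1 670.2 671.6]
    -0.04 108 [591.4 601.4 670.2 670.9]
    0 124 [576.7 600.7 669.8 682.5]
laser scene (array([ 640.6, -315.4]), array([ 46.9, 114.4]), 0.3) [[617.5, -367.7, 62.5], [663.0, -260.6, 108.1]]
```

```bash
cat > go.py <<'E'
import sys
from h import *
from scipy.spatial.transform import Rotation as Ro
def rel(wps):
    s=env.observe(); p=np.array(s["position"]); R=np.array(s["tool_rot"])
    print("t",round(s["time_s"],1),"pos",p.round(4),"yaw",round(np.degrees(np.arctan2(R[1,1],R[0,1])),2),"w",round(s["grip_width"],4),"F",np.round(s["ft_force"],1),"gf",round(s["gripper_force"],1))
    for x,y,z,a in wps:
        a=np.radians(a);yv=np.array([np.cos(a),np.sin(a),0]);zv=np.array([0,0,-1.]);T=np.stack([np.cross(yv,zv),yv,zv],1)
        print((R.T@(np.array([x,y,z])-p)/.3).round(4).tolist(),(Ro.from_matrix(R.T@T).as_rotvec()/np.radians(45)).round(4).tolist())
if __name__=="__main__": rel([list(map(float,w.split(","))) for w in sys.argv[1:]])
E
python3 go.py .3,-.4,.22,-40 .464,-.239,.22,-8.5
```

```text
t 0.1 pos [ 0.1859 -0.5174  0.2308] yaw -70.25 w 0.0852 F [ 0.4 -0.1  0. ] gf 0.0
[0.4903, -0.2396, 0.0363] [-0.0015, -0.0008, -0.6722]
[1.1862, -0.5599, 0.0369] [-0.0013, -0.0012, -1.3722]
```

Request:
step_arm --targets '[[[0.12, -0.06, 0.01], [0, 0, -0.13]], [[0.24, -0.12, 0.02], [0, 0, -0.26]], [[0.36, -0.18, 0.03], [0, 0, -0.4]], [[0.49, -0.24, 0.036], [0, 0, -0.53]], [[0.6, -0.28, 0.036], [0, 0, -0.67]], [[0.71, -0.34, 0.036], [0, 0, -0.8]], [[0.83, -0.39, 0.036], [0, 0, -0.9]], [[0.93, -0.45, 0.036], [0, 0, -1.0]], [[0.93, -0.45, 0.036], [0, 0, -1.0]]]' --jaw 80 --grip_force 50

```text
time_s: 0.85
position: [0.4055, -0.2919, 0.2204]
tool_rot: [[0.418, 0.908, 0.0], [0.908, -0.418, 0.002], [0.002, -0.0, -1.0]]
ft_force: [-0.8, 0.3, -0.2]
grip_width: 0.0801
gripper_force: 0.0
```

```bash
python3 go.py .464,-.239,.18,-8.5 .464,-.239,.12,-8.5
```

```text
t 0.8 pos [ 0.4055 -0.2919  0.2204] yaw -24.71 w 0.0801 F [-0.8  0.3 -0.2] gf 0.0
[0.2414, 0.1035, 0.135] [-0.0001, -0.0023, -0.3602]
[0.241, 0.1036, 0.335] [-0.0001, -0.0023, -0.3602]
```

Request:
step_arm --targets '[[[0.12, 0.05, 0.07], [0, 0, -0.15]], [[0.241, 0.104, 0.135], [0, 0, -0.3]], [[0.241, 0.104, 0.25], [0, 0, -0.36]], [[0.241, 0.104, 0.335], [0, 0, -0.36]], [[0.241, 0.104, 0.335], [0, 0, -0.36]], [[0.241, 0.104, 0.335], [0, 0, -0.36]]]'

```text
time_s: 1.35
position: [0.4615, -0.2443, 0.1197]
tool_rot: [[0.158, 0.987, -0.002], [0.987, -0.158, 0.002], [0.001, -0.002, -1.0]]
ft_force: [0.1, -0.6, 0.9]
grip_width: 0.0802
gripper_force: 0.0
```

```bash
python3 go.py .464,-.239,.036,-8.5
python3 - <<'E'
from h import *
d=get_image("scene"); cv2.imwrite("pics/s1.png",cv2.resize(d["img"][110:230,220:380,::-1],None,fx=4,fy=4))
E
```

```text
t 1.4 pos [ 0.4615 -0.2443  0.1197] yaw -9.09 w 0.0802 F [ 0.1 -0.6  0.9] gf 0.0
[0.0183, 0.0061, 0.2789] [-0.0027, -0.0015, -0.0132]
```

View pics/s1.png

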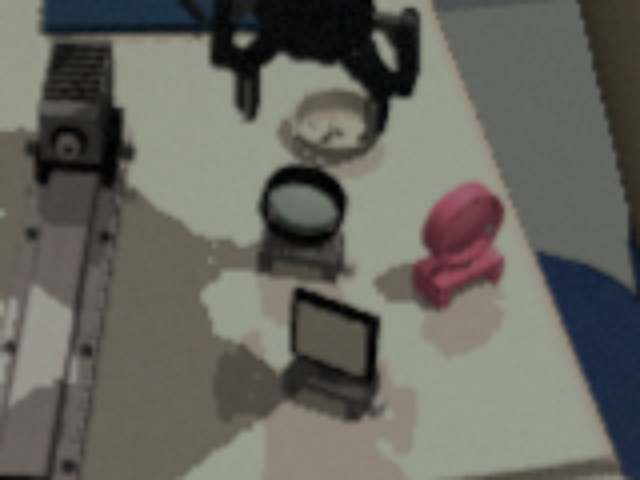

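The gripper is poised above the large lens (ring at ~(303,205) in the crop) with the jaws straddling it. I descend and grip.

Request:
step_arm --targets '[[[0.018, 0.006, 0.0], [0, 0, -0.013]], [[0.018, 0.006, 0.08], [0, 0, -0.013]], [[0.018, 0.006, 0.16], [0, 0, -0.013]], [[0.018, 0.006, 0.22], [0, 0, -0.013]], [[0.018, 0.006, 0.279], [0, 0, -0.013]], [[0.018, 0.006, 0.279], [0, 0, -0.013]], [[0.018, 0.006, 0.279], [0, 0, -0.013]]]'

```text
time_s: 1.98
position: [0.4649, -0.2396, 0.0374]
tool_rot: [[0.147, 0.989, 0.001], [0.989, -0.147, -0.001], [-0.001, 0.001, -1.0]]
ft_force: [-0.1, 0.1, 0.5]
grip_width: 0.0799
gripper_force: 0.0
```

Request:
step_arm --targets '[[[0, 0, 0], [0, 0, 0]], [[0, 0, 0], [0, 0, 0]], [[0, 0, 0], [0, 0, 0]], [[0, 0, 0], [0, 0, 0]], [[0, 0, 0], [0, 0, 0]], [[0, 0, 0], [0, 0, 0]], [[0, 0, 0], [0, 0, 0]], [[0, 0, 0], [0, 0, 0]], [[0, 0, 0], [0, 0, 0]]]' --jaw 40 --grip_force 50

```text
time_s: 2.73
position: [0.4652, -0.2398, 0.0384]
tool_rot: [[0.147, 0.989, 0.003], [0.989, -0.147, -0.002], [-0.002, 0.003, -1.0]]
ft_force: [-0.6, 1.8, 7.6]
grip_width: 0.0605
gripper_force: 53.1
```

```bash
python3 go.py .464,-.239,.10,-8.5 .5,-.155,.16,0 .56,-.072,.16,1.15 .6357,-.072,.12,1.15
```

```text
t 2.7 pos [ 0.4652 -0.2398  0.0384] yaw -8.46 w 0.0605 F [-0.6  1.8  7.6] gf 53.1
[0.0015, -0.0038, -0.2054] [0.0038, 0.0025, 0.0009]
[0.2957, 0.0743, -0.4057] [0.0036, 0.0028, -0.1879]
[0.5988, 0.2315, -0.4059] [0.0036, 0.0029, -0.2135]
[0.6362, 0.4807, -0.2719] [0.0036, 0.0029, -0.2135]
```

Request:
step_arm --targets '[[[0, 0, -0.06], [0, 0, 0]], [[0, 0, -0.14], [0, 0, 0]], [[0, 0, -0.24], [0, 0, 0]], [[0.05, 0.01, -0.33], [0, 0, -0.05]], [[0.15, 0.03, -0.4], [0, 0, -0.1]], [[0.25, 0.06, -0.406], [0, 0, -0.15]], [[0.35, 0.1, -0.406], [0, 0, -0.19]], [[0.45, 0.15, -0.406], [0, 0, -0.21]], [[0.53, 0.19, -0.406], [0, 0, -0.213]], [[0.599, 0.23, -0.406], [0, 0, -0.213]]]'

```text
time_s: 3.57
position: [0.5599, -0.0696, 0.1595]
tool_rot: [[-0.021, 1.0, 0.002], [1.0, 0.021, -0.0], [-0.0, 0.002, -1.0]]
ft_force: [-0.3, -0.8, -0.6]
grip_width: 0.0606
gripper_force: 55.1
```

```bash
python3 go.py .6357,-.072,.16,1.15 .6357,-.072,.1,1.15
python3 - <<'E'
from h import *
d=get_image("scene"); cv2.imwrite("pics/s2.png",cv2.resize(d["img"][90:250,180:380,::-1],None,fx=3.5,fy=3.5))
E
```

```text
t 3.6 pos [ 0.5599 -0.0696  0.1595] yaw 1.19 w 0.0606 F [-0.3 -0.8 -0.6] gf 55.1
[-0.0132, 0.2524, -0.0013] [0.0021, 0.0005, 0.0009]
[-0.0131, 0.252, 0.1987] [0.0021, 0.0005, 0.0009]
```

View pics/s2.png

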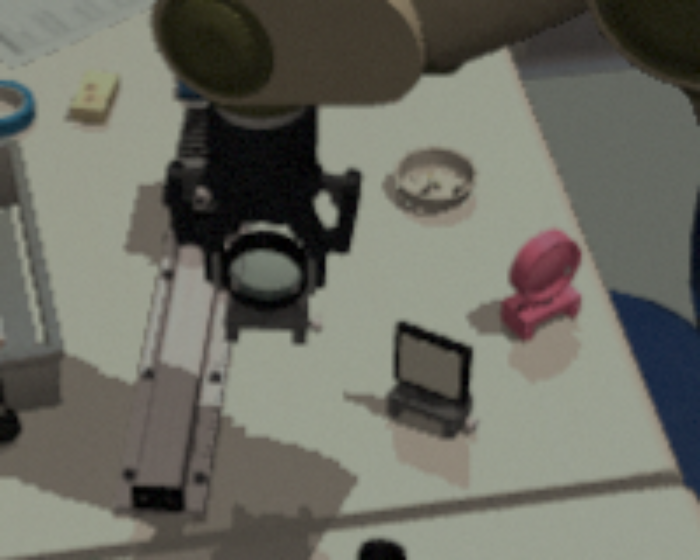

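The large lens hangs upright and square in the jaws (saddle at ~(267,315) in the crop), beside the rail. I use it to check the camera bias against the TCP.

Run:
```python
from h import *; from m import roi,rect
for n in("scene","top"):
    P=cloud(get_image(n)); q=P.reshape(-1,3)
    for z0,z1 in((.118,.150),(.125,.14),(.14,.149),(.15,.2)):
        p=roi(P,(.56,-.07),.045,z0,z1)
        if len(p)>10: print(n,z0,len(p),rect(p),(np.percentile(p,[2,98],0)*1000).round(1).tolist())
```

```text
scene 0.118 226 (array([556.7, -61.4]), array([69.9, 34.7]), 4.8) [[524.2, -77.0, 124.0], [590.2, -47.1, 149.4]]
scene 0.125 70 (array([554.3, -53.6]), array([69.6, 28.2]), 28.8) [[522.0, -70.1, 125.4], [590.1, -47.3, 139.9]]
scene 0.14 138 (array([561.7, -60.5]), array([59.5, 34.7]), 5.8) [[533.0, -78.6, 140.6], [590.2, -47.3, 148.7]]
scene 0.15 430 (array([561.3, -63.3]), array([83.6, 29.8]), 6.9) [[521.3, -69.8, 151.6], [599.7, -53.9, 199.0]]
```

Request:
step_arm --targets '[[[-0.003, 0.05, 0], [0, 0, 0]], [[-0.006, 0.14, 0], [0, 0, 0]], [[-0.01, 0.21, 0], [0, 0, 0]], [[-0.01, 0.252, 0], [0, 0, 0]], [[-0.01, 0.252, 0.08], [0, 0, 0]], [[-0.01, 0.252, 0.15], [0, 0, 0]], [[-0.01, 0.252, 0.2], [0, 0, 0]], [[-0.01, 0.252, 0.2], [0, 0, 0]], [[-0.01, 0.252, 0.2], [0, 0, 0]]]'

```text
time_s: 4.47
position: [0.6345, -0.0739, 0.0986]
tool_rot: [[-0.019, 1.0, -0.001], [1.0, 0.019, 0.0], [0.0, -0.001, -1.0]]
ft_force: [0.2, 0.0, -1.5]
grip_width: 0.0606
gripper_force: 55.2
```

```bash
python3 go.py .6357,-.072,.08,1.15 .6357,-.072,.058,1.15
python3 - <<'E'
from h import *; from m import roi,rect
for n in("scene","top"):
    P=cloud(get_image(n)); q=P.reshape(-1,3)
    for z0,z1 in((.065,.09),):
        p=roi(P,(.636,-.07),.045,z0,z1)
        if len(p)>10: print(n,z0,len(p),rect(p),(np.percentile(p,[2,98],0)*1000).round(1).tolist())
    p=q[(q[:,2]>.031)&(q[:,2]<.038)&(abs(q[:,0]-.635)<.03)&(q[:,1]>-.06)&(q[:,1]<.015)]
    if len(p)>10:print("rail",rect(p),(np.percentile(p,[2,98],0)*1000).round(1).tolist())
E
```

```text
t 4.5 pos [ 0.6345 -0.0739  0.0986] yaw 1.07 w 0.0606 F [ 0.2  0.  -1.5] gf 55.2
[0.0062, 0.0043, 0.0618] [-0.0008, -0.0001, -0.0018]
[0.0062, 0.0044, 0.1352] [-0.0008, -0.0001, -0.0018]
scene 0.065 202 (array([628.8, -70. ]), array([71.3, 33. ]), 1.5) [[596.5, -84.4, 67.0], [663.4, -54.1, 88.6]]
rail (array([635.8, -22.4]), array([36.3, 74.2]), 0.7) [[618.2, -58.1, 31.2], [652.4, 14.2, 37.7]]
```

Request:
step_arm --targets '[[[0.0, 0.003, 0.03], [0, 0, -0.002]], [[0.0, 0.003, 0.06], [0, 0, -0.002]], [[0.0, 0.003, 0.085], [0, 0, -0.002]], [[0.0, 0.003, 0.105], [0, 0, -0.002]], [[0.0, 0.003, 0.12], [0, 0, -0.002]], [[0.0, 0.003, 0.128], [0, 0, -0.002]], [[0.0, 0.003, 0.135], [0, 0, -0.002]], [[0.0, 0.003, 0.137], [0, 0, -0.002]], [[0.0, 0.003, 0.137], [0, 0, -0.002]], [[0.0, 0.003, 0.137], [0, 0, -0.002]]]'

```text
time_s: 5.4
position: [0.6355, -0.0729, 0.0585]
tool_rot: [[-0.021, 1.0, 0.0], [1.0, 0.021, -0.0], [-0.0, 0.0, -1.0]]
ft_force: [-5.4, 0.5, 9.2]
grip_width: 0.0606
gripper_force: 56.2
```

Nearly seated with light contact. I release and look.

Request:
step_arm --targets '[[[0, -0.003, 0], [0, 0, 0]], [[0, -0.003, 0], [0, 0, 0]], [[0, -0.003, 0], [0, 0, 0]], [[0, -0.003, 0], [0, 0, 0]], [[0, -0.003, 0], [0, 0, 0]], [[0, -0.003, 0], [0, 0, 0]]]' --jaw 80

```text
time_s: 5.9
position: [0.6349, -0.0731, 0.0569]
tool_rot: [[-0.021, 1.0, -0.0], [1.0, 0.021, 0.0], [0.0, -0.0, -1.0]]
ft_force: [-0.2, 0.6, -0.4]
grip_width: 0.0799
gripper_force: 0.0
```

Request:
step_arm --targets '[[[0, 0, -0.05], [0, 0, 0]], [[0, 0, -0.15], [0, 0, 0]], [[0, 0, -0.28], [0, 0, 0]], [[0, 0, -0.38], [0, 0, 0]], [[0, -0.12, -0.38], [0, 0, 0]], [[0, -0.25, -0.38], [0, 0, 0]], [[0, -0.38, -0.38], [0, 0, 0]], [[0, -0.5, -0.38], [0, 0, 0]], [[0, -0.5, -0.38], [0, 0, 0]]]'

```text
time_s: 6.65
position: [0.4788, -0.075, 0.1706]
tool_rot: [[-0.021, 1.0, -0.005], [1.0, 0.021, 0.002], [0.002, -0.005, -1.0]]
ft_force: [1.5, -0.0, 0.8]
grip_width: 0.0803
gripper_force: 0.0
```

```bash
cat > chk.py <<'E'
from h import *; from m import roi,rect
import sys
def chk(cs):
    for n in("scene","top"):
        P=cloud(get_image(n))
        for c in cs:
            for z0,z1 in((.035,.052),(.072,.115)):
                p=roi(P,c,.042,z0,z1)
                if len(p)>10: print(n,c,z0,len(p),rect(p),(np.percentile(p,[2,98],0)*1000).round(1).tolist(),"zmed",(np.median(p[:,2])*1000).round(1))
chk([tuple(map(float,a.split(","))) for a in sys.argv[1:]])
E
python3 chk.py .636,-.07; python3 go.py .435,-.107,.15,-24 .435,-.107,.036,-24
```

```text
scene (0.636, -0.07) 0.035 200 (array([631.4, -57.3]), array([62.7, 56. ]), 13.7) [[606.0, -86.1, 35.3], [663.4, -32.2, 50.9]] zmed 43.3
scene (0.636, -0.07) 0.072 271 (array([635.4, -72.7]), array([60.2, 25.2]), 4.1) [[605.9, -82.1, 72.9], [663.9, -62.0, 111.5]] zmed 93.9
top (0.636, -0.07) 0.035 30 (array([653.2, -86.3]), array([60.2, 22.2]), 66.9) [[635.5, -109.6, 35.7], [664.3, -58.6, 48.6]] zmed 43.6
top (0.636, -0.07) 0.072 58 (array([644.3, -73.1]), array([15.5, 36.9]), 88.7) [[627.6, -81.1, 90.9], [662.4, -65.3, 111.6]] zmed 105.9
t 6.8 pos [ 0.4844 -0.0763  0.1716] yaw 1.17 w 0.0797 F [-0.1 -0.7  0.7] gf 0.0
[-0.0989, -0.1669, 0.072] [0.0013, 0.0002, 0.5593]
[-0.0987, -0.1672, 0.452] [0.0013, 0.0002, 0.5593]
```

The large lens is seated (saddle top 43.5 mm, at y≈-0.073). Next is the screen.

Request:
step_arm --targets '[[[-0.05, -0.09, 0.03], [0, 0, 0.14]], [[-0.099, -0.167, 0.06], [0, 0, 0.28]], [[-0.099, -0.167, 0.12], [0, 0, 0.42]], [[-0.099, -0.167, 0.17], [0, 0, 0.559]], [[-0.099, -0.167, 0.17], [0, 0, 0.559]], [[-0.099, -0.167, 0.25], [0, 0, 0.559]], [[-0.099, -0.167, 0.33], [0, 0, 0.559]], [[-0.099, -0.167, 0.4], [0, 0, 0.559]], [[-0.099, -0.167, 0.452], [0, 0, 0.559]], [[-0.099, -0.167, 0.452], [0, 0, 0.559]]]'

```text
time_s: 7.58
position: [0.4357, -0.1068, 0.0336]
tool_rot: [[0.402, 0.915, -0.003], [0.915, -0.402, 0.002], [0.0, -0.003, -1.0]]
ft_force: [0.1, -0.2, -0.2]
grip_width: 0.0799
gripper_force: 0.0
```

Request:
step_arm --targets '[[[0, 0, 0], [0, 0, 0]], [[0, 0, 0], [0, 0, 0]], [[0, 0, 0], [0, 0, 0]], [[0, 0, 0], [0, 0, 0]], [[0, 0, 0], [0, 0, 0]], [[0, 0, 0], [0, 0, 0]], [[0, 0, 0], [0, 0, 0]], [[0, 0, 0], [0, 0, 0]], [[0, 0, 0], [0, 0, 0]]]' --jaw 40

```text
time_s: 8.33
position: [0.4362, -0.1073, 0.0364]
tool_rot: [[0.406, 0.914, 0.002], [0.914, -0.406, -0.001], [-0.0, 0.003, -1.0]]
ft_force: [0.5, 1.0, 8.1]
grip_width: 0.0633
gripper_force: 55.6
```

```bash
python3 go.py .435,-.107,.16,-24 .56,-.012,.16,1.15
python3 - <<'E'
from h import *
d=get_image("scene"); cv2.imwrite("pics/s3.png",cv2.resize(d["img"][90:250,180:380,::-1],None,fx=3.5,fy=3.5))
E
```

```text
t 8.3 pos [ 0.4362 -0.1073  0.0364] yaw -23.93 w 0.0633 F [0.5 1.  8.1] gf 55.6
[-0.0007, -0.003, -0.4119] [0.0034, 0.0001, 0.0017]
[0.4577, 0.2494, -0.4112] [0.0033, 0.0008, -0.5572]
```

View pics/s3.png

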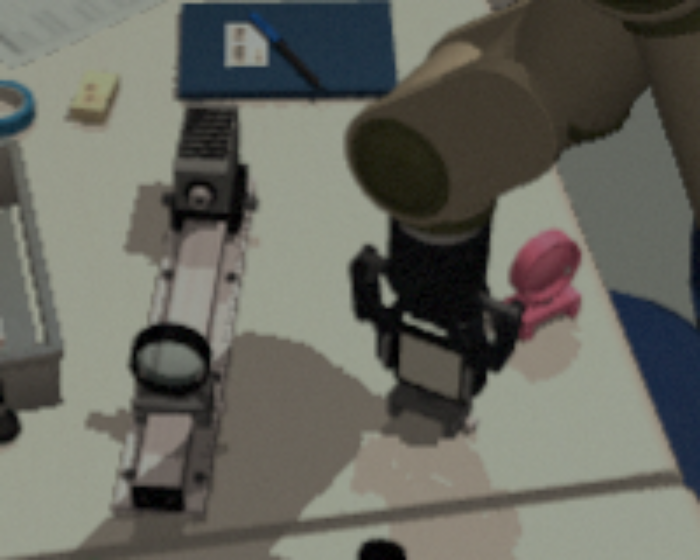

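The large lens sits square on the rail at (170,370), and the screen is gripped squarely at (430,365). I lift and carry it.

Request:
step_arm --targets '[[[0, 0, -0.1], [0, 0, 0]], [[0, 0, -0.22], [0, 0, 0]], [[0, 0, -0.34], [0, 0, 0]], [[0.04, 0.02, -0.41], [0, 0, -0.1]], [[0.11, 0.06, -0.41], [0, 0, -0.2]], [[0.19, 0.1, -0.41], [0, 0, -0.3]], [[0.28, 0.15, -0.41], [0, 0, -0.4]], [[0.37, 0.2, -0.41], [0, 0, -0.5]], [[0.457, 0.249, -0.41], [0, 0, -0.557]], [[0.457, 0.249, -0.41], [0, 0, -0.557]]]'

```text
time_s: 9.22
position: [0.5621, -0.0093, 0.1582]
tool_rot: [[-0.025, 1.0, 0.002], [1.0, 0.025, 0.001], [0.001, 0.002, -1.0]]
ft_force: [-1.2, -0.1, -2.7]
grip_width: 0.0633
gripper_force: 56.8
```

```bash
python3 go.py .6338,-.012,.16,1.15 .6338,-.012,.09,1.15
```

```text
t 9.2 pos [ 0.5621 -0.0093  0.1582] yaw 1.44 w 0.0633 F [-1.2 -0.1 -2.7] gf 56.8
[-0.0151, 0.2387, -0.0055] [0.0022, -0.0009, 0.0065]
[-0.0153, 0.2383, 0.2278] [0.0022, -0.0009, 0.0065]
```

Request:
step_arm --targets '[[[0, 0.06, 0], [0, 0, 0.006]], [[-0.01, 0.15, 0], [0, 0, 0.006]], [[-0.015, 0.21, 0], [0, 0, 0.006]], [[-0.015, 0.238, 0], [0, 0, 0.006]], [[-0.015, 0.238, 0.08], [0, 0, 0.006]], [[-0.015, 0.238, 0.16], [0, 0, 0.006]], [[-0.015, 0.238, 0.22], [0, 0, 0.006]], [[-0.015, 0.238, 0.22], [0, 0, 0.006]], [[-0.015, 0.238, 0.22], [0, 0, 0.006]]]'

```text
time_s: 9.97
position: [0.6304, -0.0151, 0.0922]
tool_rot: [[-0.015, 1.0, -0.002], [1.0, 0.015, 0.0], [0.0, -0.002, -1.0]]
ft_force: [-0.0, 0.4, -2.1]
grip_width: 0.063
gripper_force: 56.9
```

```bash
python3 go.py .6338,-.012,.056,1.15
```

```text
t 10.0 pos [ 0.6304 -0.0151  0.0922] yaw 0.85 w 0.063 F [-0.   0.4 -2.1] gf 56.9
[0.0103, 0.0117, 0.1206] [-0.0023, -0.0005, -0.0067]
```

Request:
step_arm --targets '[[[0.01, 0.0115, 0.0], [0, 0, -0.007]], [[0.01, 0.0115, 0.03], [0, 0, -0.007]], [[0.01, 0.0115, 0.06], [0, 0, -0.007]], [[0.01, 0.0115, 0.08], [0, 0, -0.007]], [[0.01, 0.0115, 0.095], [0, 0, -0.007]], [[0.01, 0.0115, 0.108], [0, 0, -0.007]], [[0.01, 0.0115, 0.117], [0, 0, -0.007]], [[0.01, 0.0115, 0.122], [0, 0, -0.007]], [[0.01, 0.0115, 0.122], [0, 0, -0.007]], [[0.01, 0.0115, 0.122], [0, 0, -0.007]]]'

```text
time_s: 10.8
position: [0.6342, -0.012, 0.0565]
tool_rot: [[-0.02, 1.0, 0.0], [1.0, 0.02, -0.0], [-0.0, 0.0, -1.0]]
ft_force: [-3.1, 0.7, 4.7]
grip_width: 0.0631
gripper_force: 57.2
```

Seated. I release, retreat, and head towards the small lens.

Request:
step_arm --targets '[[[0, 0, 0], [0, 0, 0]], [[0, 0, 0], [0, 0, 0]], [[0, 0, 0], [0, 0, 0]], [[0, 0, 0], [0, 0, 0]], [[0, 0, 0], [0, 0, 0]], [[0, 0, 0], [0, 0, 0]]]' --jaw 80

```text
time_s: 11.3
position: [0.6343, -0.012, 0.0558]
tool_rot: [[-0.02, 1.0, 0.0], [1.0, 0.02, -0.0], [-0.0, 0.0, -1.0]]
ft_force: [0.1, -0.3, -0.3]
grip_width: 0.0803
gripper_force: 0.0
```

Request:
step_arm --targets '[[[0, 0, -0.05], [0, 0, 0]], [[0, 0, -0.15], [0, 0, 0]], [[0, 0, -0.28], [0, 0, 0]], [[0, 0, -0.38], [0, 0, 0]], [[0, -0.12, -0.38], [0, 0, 0]], [[0, -0.25, -0.38], [0, 0, 0]], [[0, -0.38, -0.38], [0, 0, 0]], [[0, -0.5, -0.38], [0, 0, 0]], [[0, -0.5, -0.38], [0, 0, 0]], [[0, -0.5, -0.38], [0, 0, 0]]]' --jaw 75

```text
time_s: 12.13
position: [0.4832, -0.015, 0.1704]
tool_rot: [[-0.02, 1.0, 0.001], [1.0, 0.02, -0.0], [-0.0, 0.001, -1.0]]
ft_force: [0.3, 0.3, 0.3]
grip_width: 0.0746
gripper_force: 0.0
```

```bash
python3 chk.py .636,-.072 .634,-.012; python3 go.py .4595,.104,.15,-2.5 .4595,.104,.038,-2.5
```

```text
scene (0.636, -0.072) 0.035 33 (array([614.3, -77. ]), array([31.4, 35.2]), 57.3) [[603.2, -90.3, 37.1], [635.8, -55.3, 51.4]] zmed 44.2
scene (0.636, -0.072) 0.072 277 (array([635.3, -72.8]), array([60. , 25.9]), 3.1) [[605.8, -82.0, 72.5], [663.5, -61.5, 111.9]] zmed 92.5
scene (0.634, -0.012) 0.035 211 (array([629. ,   4.2]), array([41.3, 70.4]), 89.0) [[604.7, -13.9, 35.2], [663.1, 22.3, 51.4]] zmed 43.3
scene (0.634, -0.012) 0.072 293 (array([634.4, -10.8]), array([63.9, 15. ]), 3.4) [[603.0, -16.7, 73.2], [665.1, -5.0, 111.0]] zmed 94.7
top (0.636, -0.072) 0.035 96 (array([642.3, -71.2]), array([80.9, 43.1]), 88.2) [[622.4, -111.2, 35.1], [663.1, -33.6, 49.0]] zmed 41.9
top (0.636, -0.072) 0.072 103 (array([633.8, -73. ]), array([15.7, 57.8]), 89.0) [[607.5, -80.8, 90.0], [662.4, -65.1, 111.9]] zmed 105.2
top (0.634, -0.012) 0.035 77 (array([647.1, -19.8]), array([73.1, 29.3]), 79.9) [[632.0, -51.6, 35.1], [661.6, 7.8, 48.4]] zmed 42.3
top (0.634, -0.012) 0.072 45 (array([641.9, -13.2]), array([ 6.3, 44.8]), 90.0) [[619.7, -16.3, 103.5], [664.4, -10.1, 112.5]] zmed 107.2
t 12.2 pos [ 0.4853 -0.0154  0.1703] yaw 1.16 w 0.075 F [-0.4 -0.1  0. ] gf 0.0
[0.3995, -0.078, 0.0673] [0.0023, 0.0005, 0.0814]
[0.3997, -0.0787, 0.4406] [0.0023, 0.0005, 0.0814]
```

Request:
step_arm --targets '[[[0.1, -0.02, 0.02], [0, 0, 0.02]], [[0.22, -0.04, 0.04], [0, 0, 0.05]], [[0.32, -0.06, 0.067], [0, 0, 0.08]], [[0.4, -0.079, 0.067], [0, 0, 0.082]], [[0.4, -0.079, 0.067], [0, 0, 0.082]], [[0.4, -0.079, 0.16], [0, 0, 0.082]], [[0.4, -0.079, 0.26], [0, 0, 0.082]], [[0.4, -0.079, 0.36], [0, 0, 0.082]], [[0.4, -0.079, 0.44], [0, 0, 0.082]], [[0.4, -0.079, 0.44], [0, 0, 0.082]]]'

```text
time_s: 13.07
position: [0.4574, 0.1041, 0.0341]
tool_rot: [[0.044, 0.999, -0.007], [0.999, -0.044, 0.0], [-0.0, -0.007, -1.0]]
ft_force: [-0.4, 0.3, 0.2]
grip_width: 0.0751
gripper_force: 0.0
```

Request:
step_arm --targets '[[[0, 0, 0], [0, 0, 0]], [[0, 0, 0], [0, 0, 0]], [[0, 0, 0], [0, 0, 0]], [[0, 0, 0], [0, 0, 0]], [[0, 0, 0], [0, 0, 0]], [[0, 0, 0], [0, 0, 0]], [[0, 0, 0], [0, 0, 0]], [[0, 0, 0], [0, 0, 0]], [[0, 0, 0], [0, 0, 0]], [[0, 0, 0], [0, 0, 0]]]' --jaw 15

```text
time_s: 13.9
position: [0.4594, 0.1043, 0.0394]
tool_rot: [[0.044, 0.999, 0.004], [0.999, -0.044, -0.0], [0.0, 0.004, -1.0]]
ft_force: [1.5, 1.0, 6.5]
grip_width: 0.0327
gripper_force: 49.1
```

```bash
python3 go.py .46,.104,.16,-2.5 .46,-.1,.16,1.15 .56,-.212,.16,1.15
python3 - <<'E'
from h import *
d=get_image("scene"); cv2.imwrite("pics/s4.png",cv2.resize(d["img"][150:310,180:380,::-1],None,fx=3.5,fy=3.5))
E
```

```text
t 13.9 pos [0.4594 0.1043 0.0394] yaw -2.52 w 0.0327 F [1.5 1.  6.5] gf 49.1
[-0.001, 0.0036, -0.4021] [0.0052, -0.0, -0.0004]
[-0.6804, 0.0335, -0.402] [0.0052, 0.0001, -0.0815]
[-1.0387, 0.3829, -0.4005] [0.0052, 0.0001, -0.0815]
```

View pics/s4.png

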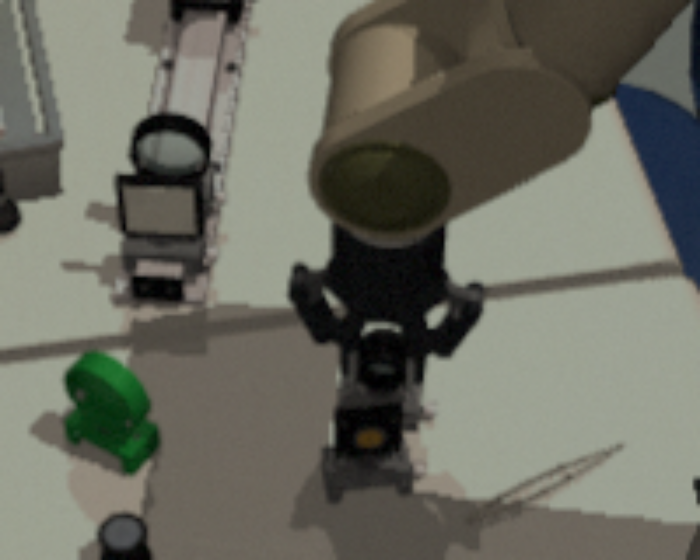

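The screen and large lens are both on the rail, and the small lens tube is gripped at (380,355). I lift it straight up and carry it toward the laser.

Request:
step_arm --targets '[[[0, 0, -0.1], [0, 0, 0]], [[0, 0, -0.22], [0, 0, 0]], [[0, 0, -0.34], [0, 0, 0]], [[-0.05, 0, -0.4], [0, 0, -0.02]], [[-0.16, 0.01, -0.4], [0, 0, -0.04]], [[-0.29, 0.02, -0.4], [0, 0, -0.08]], [[-0.42, 0.03, -0.4], [0, 0, -0.0815]], [[-0.54, 0.033, -0.4], [0, 0, -0.0815]], [[-0.64, 0.033, -0.4], [0, 0, -0.0815]], [[-0.68, 0.033, -0.4], [0, 0, -0.0815]]]'

```text
time_s: 14.78
position: [0.4589, -0.1032, 0.1585]
tool_rot: [[-0.017, 1.0, 0.001], [1.0, 0.017, -0.001], [-0.001, 0.001, -1.0]]
ft_force: [0.3, -1.2, -2.2]
grip_width: 0.0325
gripper_force: 50.4
```

```bash
python3 go.py .56,-.212,.16,1.15 .6378,-.212,.16,1.15
```

```text
t 14.8 pos [ 0.4589 -0.1032  0.1585] yaw 0.98 w 0.0325 F [ 0.3 -1.2 -2.2] gf 50.4
[-0.3684, 0.3307, -0.0041] [0.0015, 0.0018, -0.0037]
[-0.3728, 0.59, -0.0038] [0.0015, 0.0018, -0.0037]
```

Request:
step_arm --targets '[[[-0.06, 0.06, -0.004], [0, 0, -0.004]], [[-0.15, 0.15, -0.004], [0, 0, -0.004]], [[-0.24, 0.23, -0.004], [0, 0, -0.004]], [[-0.33, 0.32, -0.004], [0, 0, -0.004]], [[-0.373, 0.42, -0.004], [0, 0, -0.004]], [[-0.373, 0.51, -0.004], [0, 0, -0.004]], [[-0.373, 0.57, -0.004], [0, 0, -0.004]], [[-0.373, 0.59, -0.004], [0, 0, -0.004]], [[-0.373, 0.59, -0.004], [0, 0, -0.004]], [[-0.373, 0.59, -0.004], [0, 0, -0.004]]]'

```text
time_s: 15.62
position: [0.6376, -0.2076, 0.1591]
tool_rot: [[-0.024, 1.0, -0.001], [1.0, 0.024, 0.0], [0.0, -0.001, -1.0]]
ft_force: [-0.6, 0.3, -1.2]
grip_width: 0.0327
gripper_force: 50.4
```

```bash
python3 go.py .6378,-.212,.095,1.15 .6378,-.212,.059,1.15
python3 - <<'E'
from h import *; from m import roi,rect
for n in("scene","top"):
    P=cloud(get_image(n)); q=P.reshape(-1,3)
    p=roi(P,(.638,-.212),.045,.12,.15)
    if len(p)>10: print(n,"carrier",rect(p),(np.percentile(p,[2,98],0)*1000).round(1).tolist())
    for z0,z1 in((.031,.038),(.07,.088)):
        p=q[(q[:,2]>z0)&(q[:,2]<z1)&(abs(q[:,0]-.637)<.035)&(q[:,1]>-.29)&(q[:,1]<-.1)]
        print(n,z0,len(p),rect(p),(np.percentile(p,[2,98],0)*1000).round(1).tolist())
E
```

```text
t 15.6 pos [ 0.6376 -0.2076  0.1591] yaw 1.36 w 0.0327 F [-0.6  0.3 -1.2] gf 50.4
[-0.0148, 0.0004, 0.2137] [-0.0009, -0.0003, 0.0048]
[-0.0149, 0.0005, 0.3337] [-0.0009, -0.0003, 0.0048]
scene carrier (array([ 634.4, -207.7]), array([69.4, 42.9]), 5.2) [[601.6, -224.1, 125.3], [667.6, -187.2, 149.8]]
scene 0.031 316 (array([ 642.3, -217.8]), array([143.4,  58.4]), 89.1) [[620.6, -288.6, 31.2], [657.7, -157.1, 37.8]]
scene 0.07 12 (array([ 629.2, -272.7]), array([39.7, 11.4]), 40.5) [[617.0, -289.4, 70.7], [646.4, -258.4, 85.3]]
top 0.031 17 (array([ 632.9, -195.7]), array([190.3,  22. ]), 83.6) [[613.7, -289.5, 31.2], [653.5, -101.8, 36.5]]
top 0.07 4 (array([ 616.9, -287.5]), array([3.9, 0.7]), 82.8) [[616.7, -289.4, 72.4], [617.4, -285.6, 86.7]]
```

Run:
```python
import numpy as np
for n in("scene","top"):
    q=np.load(n+"0.npy").reshape(-1,3)
    p=q[(abs(q[:,0]-.639)<.014)&(abs(q[:,2]-.078)<.012)&(q[:,1]>-.3)&(q[:,1]<-.2)]
    print(n,"nozzle",len(p),np.sort(p[:,1]).round(4)[-25:])
    for zc in(.034,.010):
        p=q[(abs(q[:,0]-.634)<.015 if zc>.02 else (abs(abs(q[:,0]-.634)-.026)<.006))&(abs(q[:,2]-zc)<.004)&(abs(q[:,1])<.05)]
        print(n,"end",zc,np.sort(p[:,1]).round(4)[-8:])
```

```text
scene nozzle 62 [-0.2665 -0.2664 -0.2655 -0.2652 -0.2651 -0.2649 -0.2649 -0.2647 -0.2644
 -0.2642 -0.263  -0.263  -0.2625 -0.2621 -0.2615 -0.2614 -0.2612 -0.2611
 -0.2608 -0.2606 -0.26   -0.2589 -0.2588 -0.2583 -0.2582]
scene end 0.034 [0.0215 0.0217 0.0221 0.0223 0.0227 0.0227 0.0231 0.0233]
scene end 0.01 [0.0166 0.0168 0.017  0.0177 0.0189 0.0195 0.02   0.0315]
top nozzle 29 [-0.2736 -0.2731 -0.2727 -0.2727 -0.2724 -0.2723 -0.2722 -0.2717 -0.2715
 -0.2714 -0.269  -0.2688 -0.2687 -0.2686 -0.2681 -0.2664 -0.2656 -0.2654
 -0.2652 -0.265  -0.2641 -0.2636 -0.2633 -0.2631 -0.263 ]
top end 0.034 [0.018  0.0211 0.0211 0.0212 0.0212 0.0213 0.0213 0.0213]
top end 0.01 [0.0125 0.0125 0.0157 0.0157 0.0158 0.0158 0.0158 0.0256]
```

Request:
step_arm --targets '[[[-0.015, 0, 0.06], [0, 0, 0.005]], [[-0.015, 0, 0.14], [0, 0, 0.005]], [[-0.015, 0, 0.2], [0, 0, 0.005]], [[-0.015, 0, 0.235], [0, 0, 0.005]], [[-0.015, 0, 0.265], [0, 0, 0.005]], [[-0.015, 0, 0.29], [0, 0, 0.005]], [[-0.015, 0, 0.31], [0, 0, 0.005]], [[-0.015, 0, 0.325], [0, 0, 0.005]], [[-0.015, 0, 0.333], [0, 0, 0.005]], [[-0.015, 0, 0.333], [0, 0, 0.005]]]'

```text
time_s: 16.55
position: [0.6383, -0.2126, 0.059]
tool_rot: [[-0.019, 1.0, -0.0], [1.0, 0.019, 0.0], [0.0, -0.0, -1.0]]
ft_force: [0.5, -0.6, -2.6]
grip_width: 0.0328
gripper_force: 50.4
```

```bash
python3 go.py .6378,-.212,.059,1.15
```

```text
t 16.6 pos [ 0.6383 -0.2126  0.059 ] yaw 1.11 w 0.0328 F [ 0.5 -0.6 -2.6] gf 50.4
[0.0021, -0.0018, -0.0] [-0.0001, -0.0001, -0.001]
```

Request:
step_arm --targets '[[[0, -0.001, 0.004], [0, 0, 0]], [[0, -0.001, 0.008], [0, 0, 0]], [[0, -0.001, 0.008], [0, 0, 0]]]'

```text
time_s: 16.8
position: [0.6384, -0.2128, 0.058]
tool_rot: [[-0.019, 1.0, 0.001], [1.0, 0.019, -0.001], [-0.001, 0.001, -1.0]]
ft_force: [-1.0, 0.2, 5.0]
grip_width: 0.0327
gripper_force: 50.9
```

Request:
step_arm --targets '[[[0, 0, 0], [0, 0, 0]], [[0, 0, 0], [0, 0, 0]], [[0, 0, 0], [0, 0, 0]], [[0, 0, 0], [0, 0, 0]], [[0, 0, 0], [0, 0, 0]], [[0, 0, 0], [0, 0, 0]]]' --jaw 75

```text
time_s: 17.3
position: [0.638, -0.2127, 0.0567]
tool_rot: [[-0.019, 1.0, -0.0], [1.0, 0.019, 0.0], [0.0, -0.0, -1.0]]
ft_force: [0.3, -0.7, 0.0]
grip_width: 0.075
gripper_force: 0.0
```

Request:
step_arm --targets '[[[0, 0, -0.05], [0, 0, 0]], [[0, 0, -0.15], [0, 0, 0]], [[0, 0, -0.28], [0, 0, 0]], [[0, 0, -0.38], [0, 0, 0]], [[0, -0.12, -0.38], [0, 0, 0]], [[0.1, -0.25, -0.38], [0, 0, 0]], [[0.2, -0.38, -0.38], [0, 0, 0]], [[0.3, -0.5, -0.38], [0, 0, 0]], [[0.42, -0.55, -0.38], [0, 0, 0.1]], [[0.54, -0.55, -0.38], [0, 0, 0.1]]]'

```text
time_s: 18.13
position: [0.4686, -0.0617, 0.1709]
tool_rot: [[0.066, 0.998, -0.001], [0.998, -0.066, -0.0], [-0.0, -0.001, -1.0]]
ft_force: [1.1, 1.3, 1.2]
grip_width: 0.0753
gripper_force: 0.0
```

```bash
python3 chk.py .638,-.212;python3 go.py .4645,.166,.17,13.5
```

```text
scene (0.638, -0.212) 0.035 205 (array([ 636.2, -206.1]), array([65.2, 67. ]), 26.6) [[610.6, -231.2, 35.1], [669.0, -175.8, 49.8]] zmed 43.5
scene (0.638, -0.212) 0.072 121 (array([ 640.5, -212.9]), array([35.1, 34.5]), 2.1) [[623.4, -227.4, 73.0], [656.3, -196.3, 98.7]] zmed 90.5
top (0.638, -0.212) 0.035 133 (array([ 638.7, -212.2]), array([73.3, 68.8]), 54.9) [[608.8, -251.0, 35.3], [668.1, -173.0, 47.5]] zmed 41.6
top (0.638, -0.212) 0.072 108 (array([ 637.1, -214.7]), array([32.4, 30.5]), 1.7) [[622.1, -229.7, 76.7], [652.6, -199.6, 97.4]] zmed 91.4
t 18.2 pos [ 0.4695 -0.058   0.1713] yaw -3.18 w 0.075 F [-0.4 -0.9  0.3] gf 0.0
[0.7447, -0.058, 0.0052] [-0.0005, -0.0017, -0.3708]
```

Request:
step_arm --targets '[[[0.12, -0.01, 0], [0, 0, -0.1]], [[0.25, -0.02, 0], [0, 0, -0.2]], [[0.38, -0.03, 0], [0, 0, -0.3]], [[0.5, -0.04, 0], [0, 0, -0.371]], [[0.62, -0.05, 0], [0, 0, -0.371]], [[0.7, -0.058, 0], [0, 0, -0.371]], [[0.745, -0.058, 0], [0, 0, -0.371]], [[0.745, -0.058, 0.1], [0, 0, -0.371]], [[0.745, -0.058, 0.1], [0, 0, -0.371]]]'

```text
time_s: 18.98
position: [0.4658, 0.1622, 0.1375]
tool_rot: [[-0.232, 0.973, -0.006], [0.973, 0.232, -0.001], [0.001, -0.006, -1.0]]
ft_force: [-0.2, -0.5, -1.5]
grip_width: 0.0749
gripper_force: 0.0
```

```bash
python3 go.py .4645,.166,.037,13.5
```

```text
t 19.0 pos [0.4658 0.1622 0.1375] yaw 13.39 w 0.0749 F [-0.2 -0.5 -1.5] gf 0.0
[0.013, 0.0007, 0.3349] [-0.0076, -0.0009, -0.0024]
```

Request:
step_arm --targets '[[[0.01, 0, 0.08], [0, 0, 0]], [[0.01, 0, 0.16], [0, 0, 0]], [[0.01, 0, 0.24], [0, 0, 0]], [[0.01, 0, 0.3], [0, 0, 0]], [[0.01, 0, 0.333], [0, 0, 0]], [[0.01, 0, 0.333], [0, 0, 0]], [[0.01, 0, 0.333], [0, 0, 0]]]'

```text
time_s: 19.57
position: [0.4672, 0.1643, 0.0413]
tool_rot: [[-0.229, 0.973, -0.0], [0.973, 0.229, -0.0], [-0.0, -0.0, -1.0]]
ft_force: [0.1, 0.1, -0.8]
grip_width: 0.0748
gripper_force: 0.0
```

Request:
step_arm --targets '[[[0, 0, 0], [0, 0, 0]], [[0, 0, 0], [0, 0, 0]], [[0, 0, 0], [0, 0, 0]], [[0, 0, 0], [0, 0, 0]], [[0, 0, 0], [0, 0, 0]], [[0, 0, 0], [0, 0, 0]], [[0, 0, 0], [0, 0, 0]], [[0, 0, 0], [0, 0, 0]], [[0, 0, 0], [0, 0, 0]], [[0, 0, 0], [0, 0, 0]]]' --jaw 25

```text
time_s: 20.4
position: [0.4672, 0.1647, 0.042]
tool_rot: [[-0.23, 0.973, 0.002], [0.973, 0.23, 0.0], [-0.0, 0.002, -1.0]]
ft_force: [-0.3, -1.4, 6.2]
grip_width: 0.0457
gripper_force: 51.0
```

```bash
python3 go.py .4645,.166,.16,13.5 .46,-.03,.16,1.15
python3 - <<'E'
from h import *
d=get_image("scene"); cv2.imwrite("pics/s5.png",cv2.resize(d["img"][110:310,180:380,::-1],None,fx=3,fy=3))
E
```

```text
t 20.4 pos [0.4672 0.1647 0.042 ] yaw 13.3 w 0.0457 F [-0.3 -1.4  6.2] gf 51.0
[0.0063, -0.0072, -0.3934] [0.0023, 0.0005, -0.0045]
[-0.6261, -0.172, -0.3934] [0.0023, 0.0003, 0.2699]
```

View pics/s5.png

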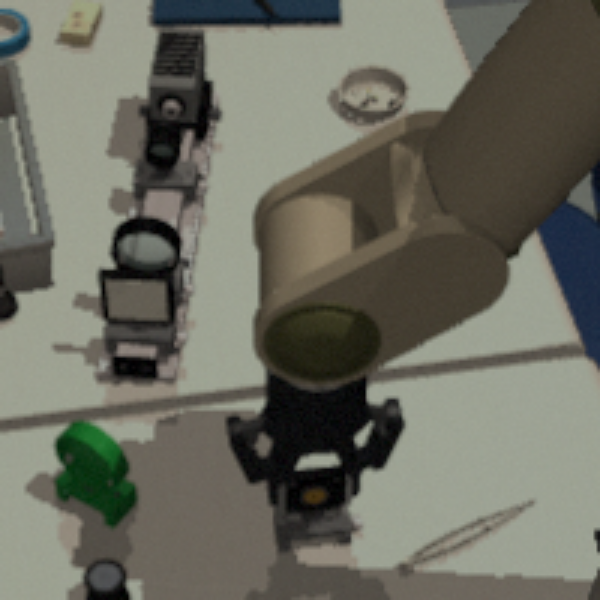

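Three carriers are on the rail (small lens (163,150), large lens (147,245), screen (138,300)), and the pinhole plate is gripped at (315,490). I lift and carry it.

Request:
step_arm --targets '[[[0, 0, -0.1], [0, 0, 0]], [[0, 0, -0.22], [0, 0, 0]], [[0, 0, -0.34], [0, 0, 0.02]], [[-0.08, -0.02, -0.393], [0, 0, 0.06]], [[-0.18, -0.05, -0.393], [0, 0, 0.12]], [[-0.3, -0.08, -0.393], [0, 0, 0.18]], [[-0.42, -0.115, -0.393], [0, 0, 0.24]], [[-0.54, -0.15, -0.393], [0, 0, 0.27]], [[-0.626, -0.172, -0.393], [0, 0, 0.27]], [[-0.626, -0.172, -0.393], [0, 0, 0.27]]]'

```text
time_s: 21.28
position: [0.4599, -0.034, 0.1592]
tool_rot: [[-0.016, 1.0, 0.001], [1.0, 0.016, -0.002], [-0.002, 0.001, -1.0]]
ft_force: [-0.4, 0.3, -1.8]
grip_width: 0.0451
gripper_force: 51.9
```

```bash
python3 go.py .54,-.1517,.16,1.15 .6366,-.1517,.16,1.15
```

```text
t 21.3 pos [ 0.4599 -0.034   0.1592] yaw 0.89 w 0.0451 F [-0.4  0.3 -1.8] gf 51.9
[-0.3966, 0.261, -0.0017] [0.0013, 0.0019, -0.0057]
[-0.4016, 0.583, -0.0014] [0.0013, 0.0019, -0.0057]
```

Request:
step_arm --targets '[[[-0.08, 0.04, -0.01], [0, 0, -0.005]], [[-0.2, 0.1, -0.02], [0, 0, -0.005]], [[-0.3, 0.17, -0.02], [0, 0, -0.005]], [[-0.38, 0.25, -0.02], [0, 0, -0.005]], [[-0.4, 0.36, -0.02], [0, 0, -0.005]], [[-0.4, 0.47, -0.02], [0, 0, -0.005]], [[-0.4, 0.55, -0.02], [0, 0, -0.005]], [[-0.4, 0.583, -0.01], [0, 0, -0.005]], [[-0.4, 0.583, 0], [0, 0, -0.005]], [[-0.4, 0.583, 0], [0, 0, -0.005]]]'

```text
time_s: 22.12
position: [0.6365, -0.1457, 0.1577]
tool_rot: [[-0.025, 1.0, -0.002], [1.0, 0.025, 0.001], [0.001, -0.002, -1.0]]
ft_force: [-0.2, 0.7, -2.5]
grip_width: 0.0452
gripper_force: 52.0
```

```bash
python3 go.py .6366,-.1517,.061,1.15
```

```text
t 22.1 pos [ 0.6365 -0.1457  0.1577] yaw 1.41 w 0.0452 F [-0.2  0.7 -2.5] gf 52.0
[-0.0203, 0.0004, 0.3224] [-0.0025, -0.0011, 0.0059]
```

Request:
step_arm --targets '[[[-0.018, 0, 0.04], [0, 0, 0.006]], [[-0.018, 0, 0.12], [0, 0, 0.006]], [[-0.018, 0, 0.18], [0, 0, 0.006]], [[-0.018, 0, 0.225], [0, 0, 0.006]], [[-0.018, 0, 0.255], [0, 0, 0.006]], [[-0.018, 0, 0.28], [0, 0, 0.006]], [[-0.018, 0, 0.3], [0, 0, 0.006]], [[-0.018, 0, 0.314], [0, 0, 0.006]], [[-0.018, 0, 0.32], [0, 0, 0.006]], [[-0.018, 0, 0.32], [0, 0, 0.006]]]'

```text
time_s: 22.95
position: [0.6371, -0.1518, 0.0627]
tool_rot: [[-0.019, 1.0, 0.0], [1.0, 0.019, -0.0], [-0.0, 0.0, -1.0]]
ft_force: [-0.7, 0.4, -1.9]
grip_width: 0.0457
gripper_force: 52.0
```

```bash
python3 go.py .6366,-.1517,.061,1.15
```

```text
t 22.9 pos [ 0.6371 -0.1518  0.0627] yaw 1.1 w 0.0457 F [-0.7  0.4 -1.9] gf 52.0
[0.0004, -0.0017, 0.0057] [0.0001, 0.0, -0.001]
```

Request:
step_arm --targets '[[[0, -0.001, 0.004], [0, 0, 0]], [[0, -0.001, 0.007], [0, 0, 0]], [[0, -0.001, 0.007], [0, 0, 0]]]'

```text
time_s: 23.2
position: [0.637, -0.1519, 0.0611]
tool_rot: [[-0.019, 1.0, 0.001], [1.0, 0.019, -0.0], [-0.0, 0.001, -1.0]]
ft_force: [0.2, 0.3, -0.0]
grip_width: 0.0454
gripper_force: 52.2
```

Request:
step_arm --targets '[[[0, 0, 0], [0, 0, 0]], [[0, 0, 0], [0, 0, 0]], [[0, 0, 0], [0, 0, 0]], [[0, 0, 0], [0, 0, 0]], [[0, 0, 0], [0, 0, 0]], [[0, 0, 0], [0, 0, 0]]]' --jaw 75

```text
time_s: 23.7
position: [0.6369, -0.1518, 0.0607]
tool_rot: [[-0.019, 1.0, 0.0], [1.0, 0.019, 0.0], [-0.0, 0.0, -1.0]]
ft_force: [0.4, 0.5, 0.2]
grip_width: 0.075
gripper_force: 0.0
```

Request:
step_arm --targets '[[[0, 0, -0.05], [0, 0, 0]], [[0, 0, -0.15], [0, 0, 0]], [[0, 0, -0.28], [0, 0, 0]], [[0, 0, -0.38], [0, 0, 0]], [[0, -0.12, -0.38], [0, 0, 0]], [[0, -0.25, -0.38], [0, 0, 0]], [[0, -0.38, -0.38], [0, 0, 0]], [[0, -0.5, -0.38], [0, 0, 0]], [[0, -0.6, -0.38], [0, 0, 0]], [[0, -0.6, -0.38], [0, 0, 0]]]'

```text
time_s: 24.53
position: [0.4525, -0.1544, 0.1748]
tool_rot: [[-0.018, 1.0, -0.002], [1.0, 0.018, 0.001], [0.001, -0.002, -1.0]]
ft_force: [1.7, 0.0, 1.2]
grip_width: 0.0751
gripper_force: 0.0
```

```bash
python3 chk.py .638,-.212 .637,-.152 .636,-.073 .634,-.012
python3 - <<'E'
from h import *; from m import roi,rect
for n in("scene","top"):
    d=get_image(n); P=cloud(d); P0=np.load(n+"0.npy")
    for k,c,r,z0,z1 in(("loupe",(.619,.242),.03,.01,.045),("dish",(.445,-.391),.05,.008,.03),("drv",(.565,.342),.1,.006,.02)):
        for Q in(P0,P):
            p=roi(Q,c,r,z0,z1); print(n,k,len(p),(p.mean(0)*1000).round(1))
    if n=="scene": cv2.imwrite("pics/s6.png",cv2.resize(d["img"][110:260,200:320,::-1],None,fx=4,fy=4))
E
```

```text
scene (0.638, -0.212) 0.035 77 (array([ 631.7, -218.8]), array([49.6, 62.4]), 45.9) [[609.8, -242.7, 36.3], [667.6, -195.8, 49.6]] zmed 43.5
scene (0.638, -0.212) 0.072 121 (array([ 640.9, -212.1]), array([34.9, 32.4]), 1.2) [[623.5, -227.6, 73.2], [656.3, -196.9, 98.7]] zmed 91.3
scene (0.637, -0.152) 0.035 89 (array([ 631.1, -157.3]), array([37.8, 71.8]), 72.4) [[605.6, -163.7, 36.4], [666.1, -132.9, 50.6]] zmed 44.7
scene (0.637, -0.152) 0.072 170 (array([ 637.6, -146.7]), array([45.5, 19.2]), 0.0) [[615.4, -153.3, 73.2], [658.9, -139.7, 104.5]] zmed 91.3
scene (0.636, -0.073) 0.035 30 (array([619.4, -77.8]), array([29.6, 44.4]), 62.5) [[602.0, -88.3, 36.0], [643.1, -56.0, 51.8]] zmed 44.7
scene (0.636, -0.073) 0.072 273 (array([635.3, -70.9]), array([60.2, 24.5]), 1.0) [[605.5, -82.3, 72.9], [663.7, -60.9, 110.6]] zmed 93.2
scene (0.634, -0.012) 0.035 206 (array([631.8,   3.8]), array([65.4, 41.1]), 1.2) [[604.7, -13.6, 35.3], [662.7, 22.9, 51.1]] zmed 43.7
scene (0.634, -0.012) 0.072 294 (array([634.3, -10.8]), array([16., 65.]), 87.8) [[602.8, -16.4, 73.4], [664.6, -5.3, 111.5]
[... 834 characters left out ...]
] zmed 104.2
top (0.634, -0.012) 0.035 174 (array([635.2, -12.7]), array([68.1, 67. ]), 47.2) [[602.8, -48.6, 35.2], [660.9, 17.8, 49.5]] zmed 43.1
top (0.634, -0.012) 0.072 70 (array([632.9, -13.9]), array([63.6,  9. ]), 1.1) [[601.3, -18.7, 81.0], [664.4, -9.9, 112.5]] zmed 106.5
scene loupe 232 [622.4 251.   31.1]
scene loupe 230 [622.4 250.9  31.1]
scene dish 177 [ 445.7 -397.1   15.8]
scene dish 145 [ 450.8 -395.6   15.5]
scene drv 449 [565.6 329.9   9.5]
scene drv 460 [561.7 330.5   9.7]
top loupe 93 [620.1 245.8  31.2]
top loupe 91 [620.7 245.8  32. ]
top dish 132 [ 449.9 -399.5   17.1]
top dish 129 [ 450.  -398.4   17.3]
top drv 163 [549.4 341.7   9.2]
top drv 176 [560.2 340.9   9.1]
```

View pics/s6.png

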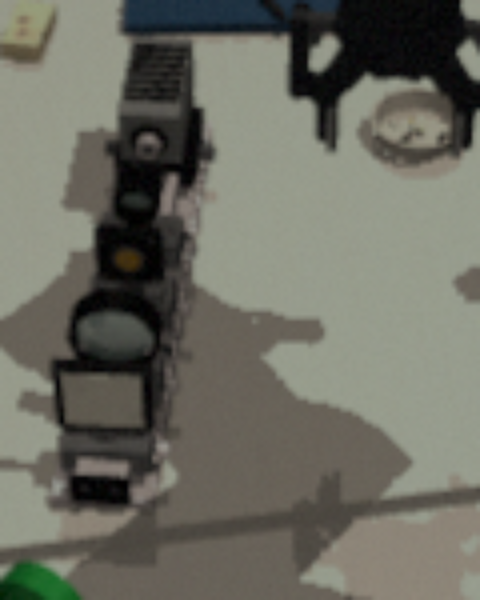

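All four carriers are in order on the rail. Spacings are about 65, 76 and 60 mm, with about 48 mm from the nozzle to the small lens. The tops are at seated height and the bystanders have not moved, so I hand in.

```bash
python3 -c "
from rig import close_job
print(close_job())"
```

```text
the job is handed in; nothing more can be done
None
```

I handed the job in with all four carriers seated square on the rail in beam order and released; the rig gave no verdict. My final camera check read about 48 mm from the nozzle to the small lens, then 65, 76 and 60 mm, all within the 12 mm judged limits, and no bystander had moved noticeably.

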